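# Press the badge plate with the toggle clamp

## Task

Two small clamp presses stand on the leather bench; the brass plate on the oblong wooden plaque in one of them has just been stuck with contact adhesive. Swing that press's clamp arm over and all the way down onto the plaque, leave it pressing there for two seconds, then swing the arm back open, leaning past upright as before, and let go. The plaque stays in its nest, and the other press, with the round wooden disc, is left alone.

Things in the scene. Friction and masses are not known exactly. Their poses are not given: they have to be found in the camera images.
- press: The press to work, fixed to the bench: steel base 190 x 100 x 15 mm, 8 mm nest strips, arm between two ears. Origin: on the bench under the nest's centre; +x to the hinge, y along the hinge pin, z up; hinge at (80, 0, 60) mm. The like press with the disc stands 0.26 to 0.38 m off in y, on either side; a tape roll (18 mm high) and small tools lie about.
- press_arm (a joint): Its arm's hinge, rad: 0 level, foot on the plaque; 1.57 upright; 1.95 open stop; starts 1.70 to 1.95. At value q the middle of the black flat-sided end grip (24 mm wide in y, 26 deep, 46 along the arm) is at (80 - 125 cos q, 0, 60 + 125 sin q) mm in press; pinched across y it turns in the fingers. Moves with 4 N; stays put near upright; drops below 1.2, pressing by its weight (0.45 kg).
- plaque: Oblong dark wooden plaque 60 x 44 x 14 mm with a 50 x 34 x 2 mm brass plate on top, lying loose in the nest of the press to work with 2 mm of play all round. Origin: centre of its underside, 15 mm above the bench; x along its length, z up.
- spare_arm (a joint): Hinge of the arm of the other press, the one with the round disc (44 mm across, 16 mm thick), rad: 0 level, 1.57 upright, 1.95 at its open stop. It starts open, at 1.70 to 1.95, and is to be left alone.
Mind the look-alikes: they are no part of the job. Leave any pink or turquoise look-alike of the plaque alone.

How it is judged:
On the way:
1. the clamp arm is down on the plaque in its nest and stays down for 1.5 s (value of joint press_arm below 0.08 rad and contact force between plaque and press above 1.5 N and horizontal distance between plaque and press below 0.01 m), for 1.5 s.
At the end, for the whole second after the job is handed in: The press's arm stands open at rest, past upright (hinge above 1.57 rad); the plaque lies still in the nest, within 10 mm of its centre and not raised more than 5 mm; the other press's arm is still open (above 1.57 rad) (value of joint each of press_arm, spare_arm above 1.57 rad and velocity of joint press_arm between -0.1 and 0.1 rad/s and horizontal distance between plaque and press below 0.01 m and z of plaque in the frame of press below 0.02 m and linear speed of plaque below 0.02 m/s); the robot touches nothing.
It fails at once if the other press's arm is swung down past upright (value of joint spare_arm below 1.5 rad).
It fails at once if the plaque leaves its nest (horizontal distance between plaque and press above 0.015 m or z of plaque in the frame of press above 0.03 m).
It also fails if it takes over 48 s, if anything falls off the work surface, if the arm or the gripper's body presses on something with over 40 N, if the wrist force passes 120 N, or if a joint passes its speed limit or range.

## Robot

A 6-joint arm with a two-finger parallel gripper is mounted at the origin on the work surface. World frame = base frame: x ahead of the robot, y to its left, z up, the work surface at z = 0. Lengths are in m, angles in rad, forces in N, time in s.
With the tool pointing down it reaches from about 0.3 to 0.875 m from the base axis. Payload 6.4 kg.
Tool frame: the origin (TCP) lies at the very end of the fingers, on their centre line; the grasp point (between the pads) lies 19 mm behind it; z points along the fingers, y is the direction in which the jaws open and shut (so a half turn about z gives the same grasp; the last joint's range is limited). The gripper opens to 88 mm and grips with 3 to 60 N. Pads are 18 mm wide; open, the fingers measure 123 mm over their backs; the gripper's body (75 mm by 187 mm) begins 45 mm behind the grasp point.
Start: joints at [0.901, 0.181, 1.607, -0, 1.354, -0.206], TCP at [0.257, 0.514, 0.239] pointing down, gripper open.
Joint ranges: [-2.99, 2.99], [-0.89, 2.07], [0.3, 2.58], [-1.14, 4.28], [0, 2.63], [-3.12, 3.12]. Speed limits (rad/s): [2.57, 2.57, 3.01, 3.14, 3.14, 3.14].

## Interface

Orientations are given as a 3x3 rotation matrix whose columns are the frame's x, y, z axes.
In Python, from bench import telemetry, imaging, env gives the robot as it stands.
- The arm moves only by the shell command python3 -m crank 'ROWS' [OPENING] [FORCE]. ROWS is a JSON object of lists of equal length, an entry for each row: "dp": the shift along the tool's x, y, z in mm, a list of three; "turn": the turn about the tool's z in rad. In form: {"dp": [[dx, dy, dz], ...], "turn": [turn, ...]}. A call has 1 to 5 rows; each row shifts and turns the commanded pose from where the row before left it, along the tool's axes as they then stand; what a row does not reach is not made up. A row lasts 1/10 s, in which the tool goes at most 50 mm and 8.59 degrees, less where a joint would pass 70% of its speed; a pose out of reach is approached as far as the arm can. A call is refused whole if a number of a shift passes 50 or a number of a turn 0.15, either way. A call with a gripper value outside its range is refused whole. OPENING is the finger opening in mm, from 0 to 88.1, set as the call begins (- or left out, the last holds). The fingers move at their own pace and stop on an object; FORCE is the grip in N (left out, the last holds). Time passes only in rows, so rows that do not move let the fingers close. It gives the time, the measured TCP pose, the force and the opening at its end, in the units of the state.
- telemetry.sense(): the state, without advancing time (a new reading comes with each control period).
- imaging.read_camera(name): name is "scene" or "top" or "wrist"; returns a dict with "img" (420x560x3 uint8, red, green, blue), "mtx" (3x3 intrinsics, pixels), "position" and "rotation" of the camera in the world. Camera axes: x right, y up, looking along -z (the intrinsics and any distortion apply to the point x, -y, -z); pixel columns grow to the right and rows downward; lengths in m; the calibration is good to about 2 mm. The wrist camera is an equidistant fisheye: a pixel r from the principal point sees the ray r / f radians off the axis. A picture is of the moment at which its call begins. There is no depth.
- env.finish_job(): hands the job in, once; it reports no verdict.
The state is a dict: "t": time; "qpos": joint angles; "qvel": joint speeds; "effort": joint torques, N m; "position": TCP position; "eef_rot": TCP orientation; "contact_force": force on the tool from outside, world axes, zero at the start; "ft_torque": the same for the moment, N m; "grip_width": opening from 0.0 (shut) to 1.0 (fully open).
Only numpy, scipy, OpenCV 4.12 (cv2) and the standard library are available. Lean on these libraries where they do the work, as an engineer would, in place of code of your own. Each camera call takes 0.05 s, during which the arm holds its last target.

## Working session

There is one attempt and no reset: what is moved stays moved. The work goes in short steps, Python scripts to look and compute and a shell command to move; the robot and the scene stay as the last step left them, time stands still between calls to the robot, and variables do not carry over. Pictures are saved under pics/ and viewed, and the job is handed in when it is done.

```bash
ls; mkdir -p pics; python3 - <<'E'
from bench import telemetry, imaging, env
import cv2,numpy as np
np.set_printoptions(precision=4,suppress=True)
s=telemetry.sense();print(s)
for n in ["scene","top","wrist"]:
    d=imaging.read_camera(n);cv2.imwrite(f"pics/{n}0.png",d["img"][:,:,::-1]);print(n,d["mtx"],d["position"],d["rotation"],[k for k in d])
E
```

```text
pics
{'t': 0.0, 'qpos': array([ 0.9007,  0.1815,  1.608 , -0.    ,  1.3538, -0.2063]), 'qvel': array([ 0.0016, -0.0005, -0.0004,  0.0015, -0.    , -0.0009]), 'effort': array([ -0.001 , -43.3852, -34.185 ,   0.0702,   0.0386,  -0.0001]), 'position': array([0.2569, 0.5139, 0.2378]), 'eef_rot': array([[-0.8944,  0.4473, -0.001 ],
       [ 0.4473,  0.8944, -0.0013],
       [ 0.0003, -0.0016, -1.    ]]), 'contact_force': array([-0.0359, -0.4509,  0.4314]), 'ft_torque': array([0.0845, 0.0008, 0.0172]), 'grip_width': 1.0014227979809818}
scene [[464.3231   0.     291.6334]
 [  0.     464.3231 203.6194]
 [  0.       0.       1.    ]] [ 0.9133 -0.6202  0.7406] [[ 0.8848 -0.3218  0.3372]
 [ 0.466   0.596  -0.654 ]
 [ 0.0095  0.7357  0.6772]] ['img', 'mtx', 'position', 'rotation']
top [[415.8153   0.     278.8781]
 [  0.     415.8153 213.6929]
 [  0.       0.       1.    ]] [0.5042 0.0219 0.8627] [[ 0.0124  0.9956 -0.0926]
 [-0.9999  0.0125  0.0009]
 [ 0.002   0.0926  0.9957]] ['img', 'mtx', 'position', 'rotation']
wrist [[325.1923   0.     279.5447]
 [  0.     325.1923 208.1188]
 [  0.       0.       1.    ]] [0.1873 0.5484 0.3851] [[ 0.4475 -0.8532 -0.2679]
 [ 0.8943  0.4269  0.1341]
 [-0.0001 -0.2996  0.9541]] ['img', 'mtx', 'position', 'rotation']
```

View pics/top0.png

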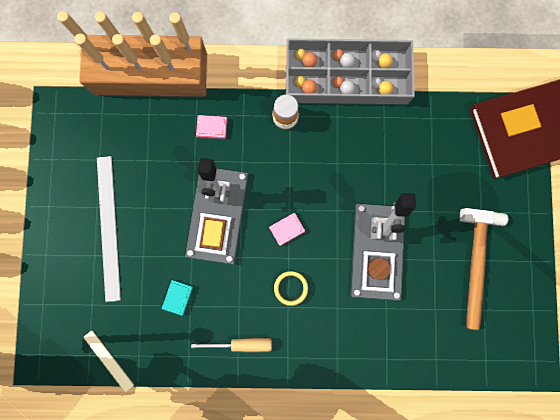

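View pics/scene0.png

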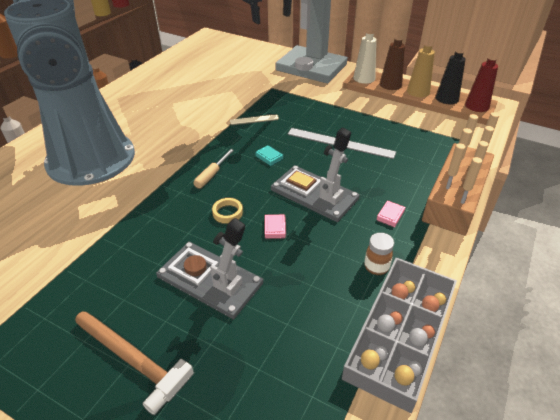

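Candidates in the top view: the left press, nest at about (213,233), holds an oblong piece with a brass plate. The right press, nest at about (379,268), holds a round disc. The pink and turquoise blocks at (211,126), (287,229) and (177,297) are look-alikes. The left press fits, so I'll enlarge it to confirm and measure it.

```bash
cat > h.py <<'E'
from bench import telemetry, imaging, env
import cv2,numpy as np
np.set_printoptions(precision=4,suppress=True)
def ray(d,u,v):
    K=d["mtx"];c=np.array([(u-K[0,2])/K[0,0],-(v-K[1,2])/K[1,1],-1.]);return np.array(d["position"]),d["rotation"]@c
def onz(d,u,v,z):
    p,r=ray(d,u,v);return p+r*(z-p[2])/r[2]
def proj(d,P):
    c=d["rotation"].T@(np.array(P)-d["position"]);K=d["mtx"];return np.array([K[0,2]+K[0,0]*c[0]/-c[2],K[1,2]-K[1,1]*c[1]/-c[2]])
def tri(d1,a,d2,b):
    p,r=ray(d1,*a);q,s=ray(d2,*b);r=r/np.linalg.norm(r);s=s/np.linalg.norm(s)
    t=np.linalg.lstsq(np.c_[r,-s],q-p,rcond=None)[0];A=p+r*t[0];B=q+s*t[1];return (A+B)/2,np.linalg.norm(A-B)
E
python3 - <<'E'
from h import *
d=imaging.read_camera("top");im=d["img"];bgr=im[:,:,::-1].copy()
x0,y0=165,140
c=cv2.resize(bgr[y0:y0+135,x0:x0+110],None,fx=4.4,fy=4.4,interpolation=cv2.INTER_CUBIC);cv2.imwrite("pics/crop_top.png",c)
d2=imaging.read_camera("scene");b2=d2["img"][:,:,::-1]
cv2.imwrite("pics/crop_sc.png",cv2.resize(b2[120:225,260:370],None,fx=5,fy=5,interpolation=cv2.INTER_CUBIC))
hsv=cv2.cvtColor(bgr,cv2.COLOR_BGR2HSV)
def big(m,roi):
    mm=np.zeros_like(m);x,y,w,h=roi;mm[y:y+h,x:x+w]=m[y:y+h,x:x+w]
    cs,_=cv2.findContours(mm,cv2.RETR_EXTERNAL,cv2.CHAIN_APPROX_NONE);return sorted(cs,key=cv2.contourArea)[::-1][:3]
roi=(x0,y0,110,135)
for nm,m,z in [("brass",cv2.inRange(hsv,(18,120,120),(32,255,255)),.031),("white",cv2.inRange(hsv,(0,0,190),(180,50,255)),.023),("grey",cv2.inRange(hsv,(0,0,60),(180,60,255)),.015),("black",cv2.inRange(hsv,(0,0,0),(180,255,35)),.18)]:
    for k in big(m,roi)[:2]:
        r=cv2.minAreaRect(k);P=[onz(d,*p,z)[:2] for p in cv2.boxPoints(r)];P=np.array(P)
        print(nm,cv2.contourArea(k),r,"ctr",onz(d,*r[0],z)[:2],"sides",np.linalg.norm(P[1]-P[0]),np.linalg.norm(P[2]-P[1]),"ang",np.arctan2(*(P[1]-P[0])[::-1]),np.arctan2(*(P[2]-P[1])[::-1]))
E
```

```text
brass 399.0 ((212.1899871826172, 232.66998291015625), (17.53624725341797, 25.031579971313477), 8.13010311126709) ctr [0.5417 0.1541] sides 0.04997594465608318 0.03522737108971836 ang -0.11293858337323587 -1.7003126293283568
white 1100.0 ((212.52499389648438, 233.43014526367188), (30.72833251953125, 38.11942672729492), 8.365886688232422) ctr [0.5406 0.1546] sides 0.0768258148760597 0.06240479946442652 ang -0.11570334319278526 -1.7045843001382002
white 27.5 ((223.0, 183.0), (4.0, 10.0), 90.0) ctr [0.6438 0.1361] sides 0.020420454146356015 0.008259372417385124 ang -1.5580649576157848 -3.1178877527704745
grey 4213.5 ((216.22705078125, 214.56216430664062), (49.7000732421875, 92.74574279785156), 8.972626686096191) ctr [0.5796 0.1494] sides 0.19036318120886705 0.10296906283469168 ang -0.12439357827375466 -1.716584594782462
grey 14.0 ((271.5, 229.0), (10.0, 5.0), 90.0) ctr [0.5515 0.0359] sides 0.010213522781962695 0.02042338574765181 ang -1.5582785825599466 -3.1281273724007232
black 126.5 ((210.00001525878906, 172.0), (15.55634880065918, 19.798988342285156), 45.0) ctr [0.6359 0.1368] sides 0.03296122477053071 0.026298340801863034 ang -0.7566979778936973 -2.3444325149833043
black 15.0 ((208.5, 193.0), (4.0, 11.0), 90.0) ctr [0.6006 0.1383] sides 0.01821924303370757 0.006684857056728003 ang -1.5581150063356575 -3.114772631334819
```

View pics/crop_top.png

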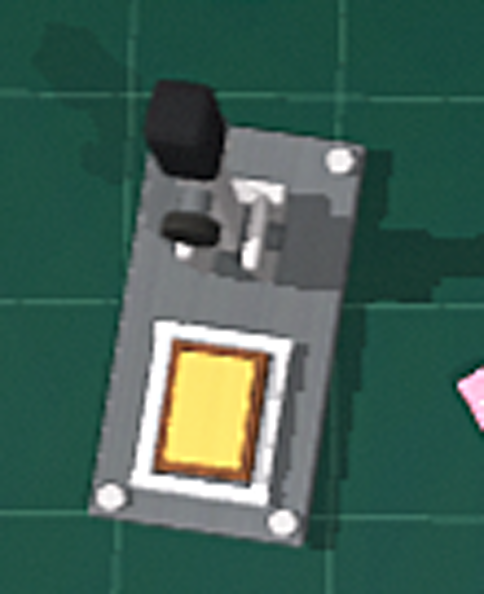

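View pics/crop_sc.png

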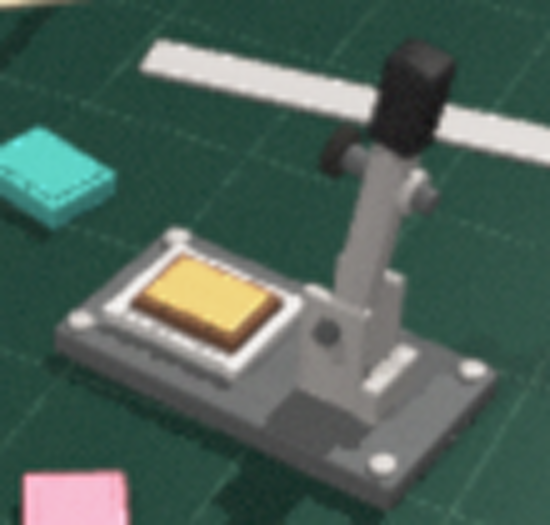

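Confirmed: the left press holds the oblong with the brass plate. Its brass measures 50x35 and its base 190x103, as given. Next I'll find the grip in two views.

```bash
python3 - <<'E'
from h import *
a=-0.119;o=np.array([.5410,.1543])
ex=np.array([np.cos(a),np.sin(a)]);ey=np.array([-ex[1],ex[0]])
d=imaging.read_camera("top");e=imaging.read_camera("scene")
def blob(d,roi):
    hsv=cv2.cvtColor(d["img"],cv2.COLOR_RGB2HSV);x,y,w,h=roi
    g=d["img"].max(2);m=np.zeros_like(g);m[y:y+h,x:x+w]=(g[y:y+h,x:x+w]<45)*255
    cs,_=cv2.findContours(m,cv2.RETR_EXTERNAL,cv2.CHAIN_APPROX_NONE);k=max(cs,key=cv2.contourArea)
    M=cv2.moments(k);print(cv2.contourArea(k),cv2.boundingRect(k));return M["m10"]/M["m00"],M["m01"]/M["m00"]
p=blob(d,(190,150,35,36));q=blob(e,(330,122,25,32));print(p,q)
P,g=tri(d,p,e,q);print(P,"gap",g);r=P[:2]-o;print("in press",r@ex,r@ey,P[2])
print("q est",np.arctan2(P[2]-.06,.08-r@ex),"radius",np.hypot(P[2]-.06,.08-r@ex))
for Q in (1.7,1.75,1.8,1.85,1.9,1.95):
    W=o+ex*(.08-.125*np.cos(Q));W=[*W,.06+.125*np.sin(Q)];print(Q,np.array(W),proj(d,W),proj(e,W))
E
```

```text
216.5 (198, 158, 18, 23)
163.5 (334, 133, 17, 18)
(208.0623556581986, 170.06543494996149) (341.3261977573904, 141.49439347604485)
[0.6378 0.1392 0.1814] gap 0.002408392201222994
in press 0.09787132169277414 -0.003470609405399702 0.18142738447976592
q est 1.716924285821676 radius 0.12273546284853257
1.7 [0.6364 0.1429 0.184 ] [205.9428 171.1754] [342.0948 139.2955]
1.75 [0.6426 0.1422 0.183 ] [206.5907 167.6472] [344.6291 140.6649]
1.8 [0.6486 0.1414 0.1817] [207.2621 164.2063] [347.1366 142.1528]
1.85 [0.6546 0.1407 0.1802] [207.9544 160.865 ] [349.6091 143.7548]
1.9 [0.6606 0.14   0.1783] [208.6648 157.635 ] [352.0384 145.4664]
1.95 [0.6664 0.1393 0.1761] [209.3903 154.5271] [354.4164 147.2824]
```

```bash
python3 -m crank '{"dp":[[-42,-13.6,0],[-42,-13.6,0],[-42,-13.6,0],[-42,-13.6,0],[-42,-13.6,0]],"turn":[0,0,0,0,0]}' 88; python3 -m crank '{"dp":[[-42,-13.6,0],[-42,-13.6,0],[-42,-13.6,0],[-42,-13.6,0],[-42,-13.6,0]],"turn":[0,0,0,0,0]}'; python3 -m crank '{"dp":[[0,0,0],[0,0,0],[0,0,0],[0,0,0],[0,0,0]],"turn":[-0.12,-0.12,-0.104,0,0]}'
python3 - <<'E'
from h import *
s=telemetry.sense();R=s["eef_rot"];print(s["position"],R,s["contact_force"])
print("delta tool mm",1000*R.T@(np.array([.638,.141,.239])-s["position"]))
d=imaging.read_camera("wrist");cv2.imwrite("pics/w1.png",d["img"][:,:,::-1])
d=imaging.read_camera("scene");cv2.imwrite("pics/s1.png",d["img"][:,:,::-1])
E
```

```text
t: 0.85
position: [0.4156, 0.3582, 0.2389]
eef_rot: [[-0.894, 0.447, 0.0], [0.447, 0.894, 0.0], [-0.0, 0.0, -1.0]]
contact_force: [0.7, 1.1, 0.3]
grip_width: 0.996
t: 1.35
position: [0.5731, 0.2033, 0.2388]
eef_rot: [[-0.894, 0.447, 0.0], [0.447, 0.894, 0.0], [-0.0, 0.0, -1.0]]
contact_force: [0.6, 0.7, -0.4]
grip_width: 0.999
t: 1.85
position: [0.572, 0.2048, 0.2387]
eef_rot: [[-0.992, 0.122, -0.0], [0.122, 0.992, -0.0], [0.0, -0.0, -1.0]]
contact_force: [-0.2, -0.2, -0.7]
grip_width: 0.998
[0.572  0.2048 0.2387] [[-0.9925  0.1223 -0.    ]
 [ 0.1223  0.9925 -0.    ]
 [ 0.     -0.     -1.    ]] [-0.2403 -0.1834 -0.6881]
delta tool mm [-73.3327 -55.2234  -0.3159]
```

View pics/w1.png

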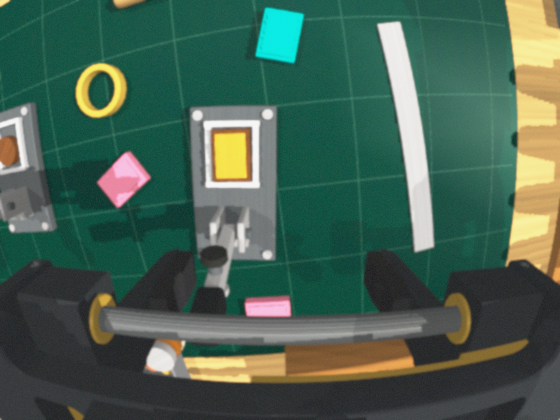

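View pics/s1.png

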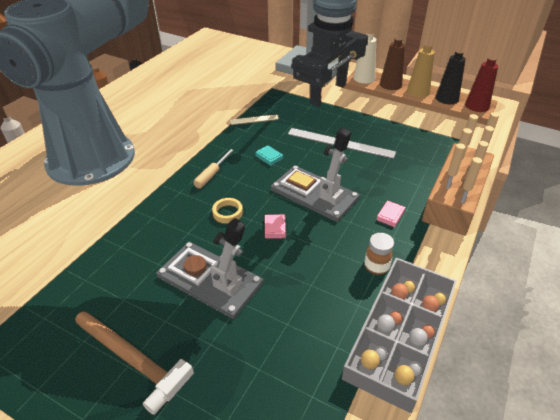

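The wrist view shows the plaque press with its arm leaning away and the black grip at about (208,300). The scene view has the gripper clear behind it. I'll move over the grip.

```bash
python3 -m crank '{"dp":[[-25,-19,0],[-25,-18,0],[-23,-18,0],[0,0,0],[0,0,0]],"turn":[0,0,0,0,0]}'
python3 - <<'E'
from h import *
s=telemetry.sense();R=s["eef_rot"];print(s["position"],s["contact_force"])
d=imaging.read_camera("wrist");cv2.imwrite("pics/w2.png",d["img"][:,:,::-1])
d=imaging.read_camera("top");cv2.imwrite("pics/t2.png",d["img"][:,:,::-1])
d=imaging.read_camera("scene");cv2.imwrite("pics/s2.png",cv2.resize(d["img"][50:230,240:420,::-1],None,fx=3,fy=3))
E
```

```text
t: 2.45
position: [0.6378, 0.1412, 0.2384]
eef_rot: [[-0.993, 0.121, -0.001], [0.121, 0.993, 0.0], [0.001, 0.0, -1.0]]
contact_force: [-0.1, 0.2, 0.0]
grip_width: 1.001
[0.6378 0.1412 0.2384] [-0.0931  0.2342  0.0359]
```

View pics/w2.png

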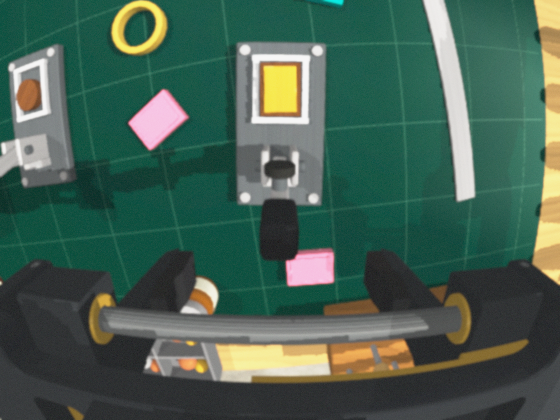

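View pics/s2.png

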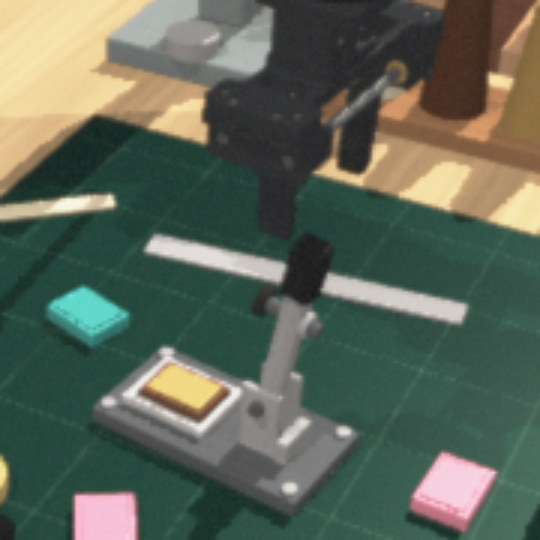

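The grip at (279,228) is centred between the fingers, and the press lies square with the tool. I'll descend and close.

```bash
python3 -m crank '{"dp":[[0,0,15],[0,0,15],[0,0,15],[0,0,15],[0,0,14]],"turn":[0,0,0,0,0]}' 
python3 -m crank '{"dp":[[0,0,0],[0,0,0],[0,0,0],[0,0,0],[0,0,0]],"turn":[0,0,0,0,0]}' 20 12
python3 -m crank '{"dp":[[0,0,0],[0,0,0],[0,0,0],[0,0,0],[0,0,0]],"turn":[0,0,0,0,0]}' 15 15
python3 - <<'E'
from h import *
s=telemetry.sense();R=s["eef_rot"];print(s["position"],s["contact_force"],s["ft_torque"],s["grip_width"]*88.1)
d=imaging.read_camera("wrist");cv2.imwrite("pics/w3.png",d["img"][:,:,::-1])
d=imaging.read_camera("scene");cv2.imwrite("pics/s3.png",cv2.resize(d["img"][50:230,240:420,::-1],None,fx=3,fy=3))
E
```

```text
t: 3.1
position: [0.6373, 0.1415, 0.1625]
eef_rot: [[-0.993, 0.119, -0.002], [0.119, 0.993, -0.0], [0.002, -0.0, -1.0]]
contact_force: [0.6, -0.1, -0.3]
grip_width: 0.996
t: 3.6
position: [0.6384, 0.1414, 0.1656]
eef_rot: [[-0.993, 0.12, 0.001], [0.12, 0.993, 0.0], [-0.001, 0.0, -1.0]]
contact_force: [-0.2, -0.5, -0.2]
grip_width: 0.569
t: 4.1
position: [0.6379, 0.1407, 0.1648]
eef_rot: [[-0.993, 0.12, -0.0], [0.12, 0.993, -0.001], [0.0, -0.001, -1.0]]
contact_force: [-0.4, -4.3, 0.9]
grip_width: 0.271
[0.6379 0.1407 0.1648] [-0.3641 -4.3042  0.9156] [-0.6019  0.1337 -0.1251] 23.850999573271267
```

View pics/w3.png

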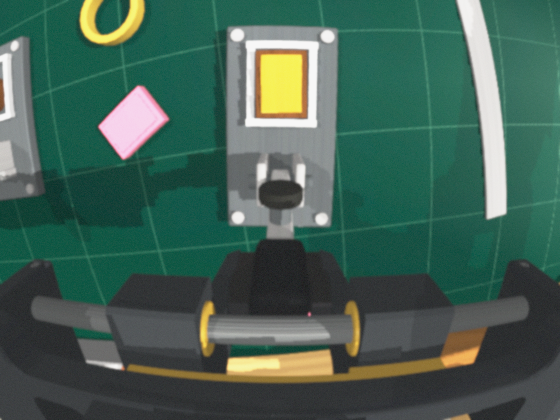

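View pics/s3.png

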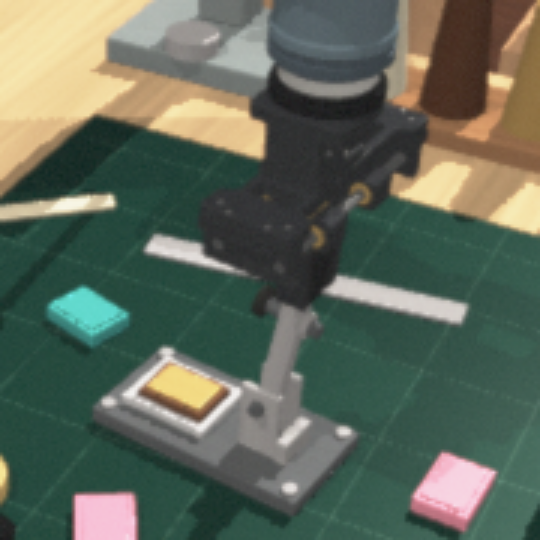

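The grip is held at 23.9 mm (24 given) with little side force. I'll work out the arc in tool axes.

```bash
python3 - <<'E'
import numpy as np
q=np.r_[np.linspace(1.71,.51,13),np.linspace(.51,0,9)[1:]]
for a,b in zip(q,q[1:]): print(f"{b:.3f} dx {125*(np.cos(b)-np.cos(a)):.2f} dz {125*(np.sin(a)-np.sin(b)):.2f}")
E
```

```text
1.610 dx 12.45 dz -1.11
1.510 dx 12.49 dz 0.13
1.410 dx 12.42 dz 1.38
1.310 dx 12.22 dz 2.61
1.210 dx 11.90 dz 3.82
1.110 dx 11.46 dz 4.99
1.010 dx 10.90 dz 6.11
0.910 dx 10.24 dz 7.17
0.810 dx 9.47 dz 8.15
0.710 dx 8.61 dz 9.06
0.610 dx 7.66 dz 9.87
0.510 dx 6.64 dz 10.59
0.446 dx 3.67 dz 7.07
0.383 dx 3.21 dz 7.29
0.319 dx 2.74 dz 7.48
0.255 dx 2.25 dz 7.64
0.191 dx 1.76 dz 7.77
0.128 dx 1.26 dz 7.87
0.064 dx 0.76 dz 7.93
0.000 dx 0.25 dz 7.96
```

```bash
python3 -m crank '{"dp":[[12.4,0,-1.1],[12.5,0,0.1],[12.4,0,1.4],[12.2,0,2.6],[11.9,0,3.8]],"turn":[0,0,0,0,0]}'
python3 - <<'E'
from h import *
s=telemetry.sense();R=s["eef_rot"];print(s["position"],s["contact_force"],s["ft_torque"],s["grip_width"]*88.1)
d=imaging.read_camera("wrist");cv2.imwrite("pics/w4.png",d["img"][:,:,::-1])
d=imaging.read_camera("scene");cv2.imwrite("pics/s4.png",cv2.resize(d["img"][50:230,240:420,::-1],None,fx=3,fy=3))
E
```

```text
t: 4.7
position: [0.5779, 0.1488, 0.1593]
eef_rot: [[-0.993, 0.12, 0.004], [0.12, 0.993, 0.0], [-0.004, 0.001, -1.0]]
contact_force: [1.5, -2.6, 1.8]
grip_width: 0.27
[0.5779 0.1488 0.1593] [ 1.5011 -2.582   1.7527] [-0.3248 -0.3623 -0.1547] 23.79545178183266
```

View pics/s4.png

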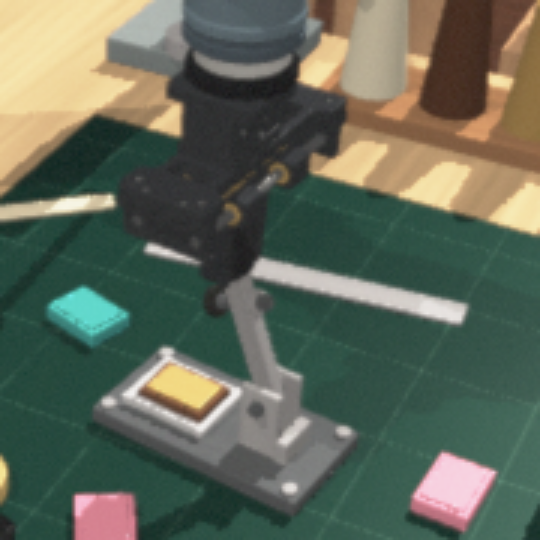

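The arm is following with low forces. I'll continue down.

```bash
python3 -m crank '{"dp":[[11.5,0,5],[10.9,0,6.1],[10.2,0,7.2],[9.5,0,8.2],[8.6,0,9]],"turn":[0,0,0,0,0]}'
python3 -m crank '{"dp":[[7.7,0,9.9],[6.6,0,10.6],[3.7,0,7.1],[3.2,0,7.3],[2.7,0,7.5]],"turn":[0,0,0,0,0]}'
python3 - <<'E'
from h import *
s=telemetry.sense();R=s["eef_rot"];print(s["position"],s["contact_force"],s["ft_torque"],s["grip_width"]*88.1)
o=np.array([.5410,.1543]);p=s["position"]-R[:,2]*.019
ex=np.array([.993,-.12]);r=(p[:2]-o)@ex
print("grasp press x,z",r,p[2],"q",np.arctan2(p[2]-.06,.08-r),np.hypot(p[2]-.06,.08-r))
d=imaging.read_camera("scene");cv2.imwrite("pics/s5.png",cv2.resize(d["img"][50:230,240:420,::-1],None,fx=3,fy=3))
E
```

```text
t: 5.3
position: [0.5265, 0.1556, 0.1217]
eef_rot: [[-0.993, 0.12, 0.002], [0.12, 0.993, 0.001], [-0.001, 0.002, -1.0]]
contact_force: [6.1, 4.2, -4.3]
grip_width: 0.272
t: 5.8
position: [0.504, 0.1587, 0.0797]
eef_rot: [[-0.993, 0.12, 0.004], [0.12, 0.993, 0.002], [-0.003, 0.002, -1.0]]
contact_force: [7.0, 4.0, -2.0]
grip_width: 0.27
[0.504  0.1587 0.0797] [ 7.0326  4.0254 -1.9913] [ 0.5843 -1.2639 -0.1654] 23.771121383426014
grasp press x,z -0.0373650477255363 0.09868987097549345 q 0.31843561137931203 0.123577751006068
```

View pics/s5.png

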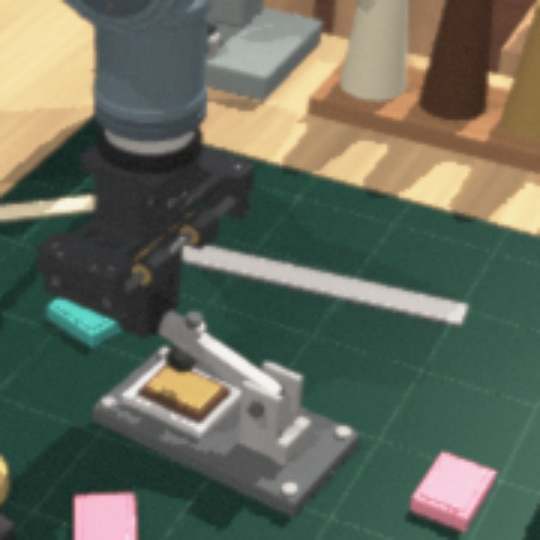

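```bash
python3 -m crank '{"dp":[[2.2,0,7.6],[1.8,0,7.8],[1.2,0,7.9],[0.7,0,6],[0.3,0,4]],"turn":[0,0,0,0,0]}'
python3 -m crank '{"dp":[[0,0,3],[0,0,2],[0,0,2],[0,0,1],[0,0,0]],"turn":[0,0,0,0,0]}'
python3 - <<'E'
from h import *
s=telemetry.sense();R=s["eef_rot"];print(s["position"],s["contact_force"],s["ft_torque"],s["grip_width"]*88.1)
o=np.array([.5410,.1543]);p=s["position"]-R[:,2]*.019
ex=np.array([.993,-.12]);r=(p[:2]-o)@ex
print("grasp press x,z",r,p[2],"q",np.arctan2(p[2]-.06,.08-r),np.hypot(p[2]-.06,.08-r))
d=imaging.read_camera("scene");cv2.imwrite("pics/s6.png",cv2.resize(d["img"][100:230,240:400,::-1],None,fx=5,fy=4.5,interpolation=2))
E
```

```text
t: 6.35
position: [0.499, 0.1594, 0.0482]
eef_rot: [[-0.993, 0.12, 0.005], [0.12, 0.993, 0.002], [-0.005, 0.002, -1.0]]
contact_force: [-2.1, 2.1, 24.5]
grip_width: 0.271
t: 6.85
position: [0.5, 0.1593, 0.0416]
eef_rot: [[-0.993, 0.12, 0.007], [0.12, 0.993, 0.001], [-0.007, 0.002, -1.0]]
contact_force: [-0.2, 2.2, 20.7]
grip_width: 0.27
[0.5    0.1593 0.0416] [-0.2013  2.1926 20.7169] [ 0.4197  0.009  -0.0845] 23.789558333876528
grasp press x,z -0.041485121531803226 0.06064454057410018 q 0.005305460606792057 0.12148683132812652
```

View pics/s6.png

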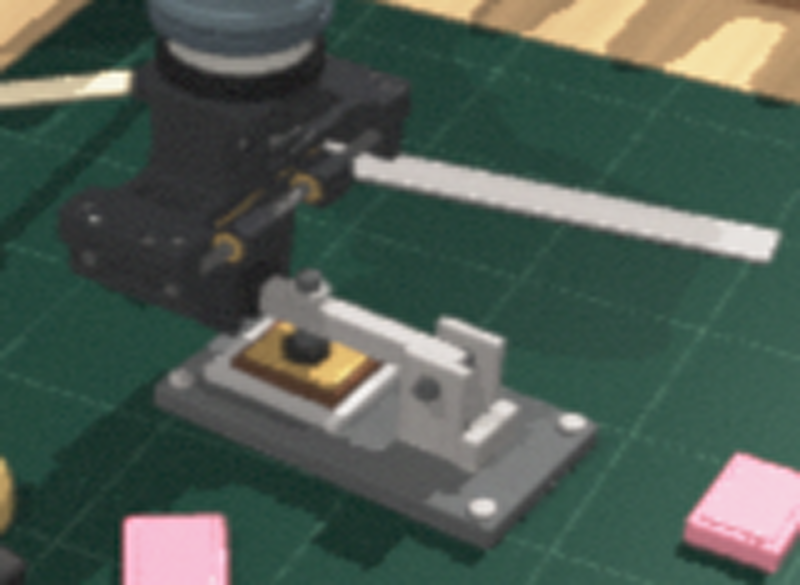

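```bash
python3 - <<'E'
from h import *
o=np.array([.5410,.1543]);a=-.12;ex=np.array([np.cos(a),np.sin(a)]);ey=np.array([-ex[1],ex[0]])
d=imaging.read_camera("scene")
im=cv2.resize(d["img"][130:215,270:370,::-1],None,fx=7,fy=7,interpolation=2)
for q,c in((0,(0,0,255)),(.15,(255,255,0))):
    pts=[]
    for r in(0,.1):
        w=o+ex*(.08-r*np.cos(q))-ey*.0;p=proj(d,[*w,.06+r*np.sin(q)]);pts.append(tuple(int(v) for v in ((p[0]-270+.5)*7,(p[1]-130+.5)*7)))
    cv2.line(im,*pts,c,1);print(q,pts)
cv2.imwrite("pics/s7.png",im)
E
```

```text
0 [(433, 367), (180, 257)]
0.15 [(433, 367), (183, 223)]
```

View pics/s7.png

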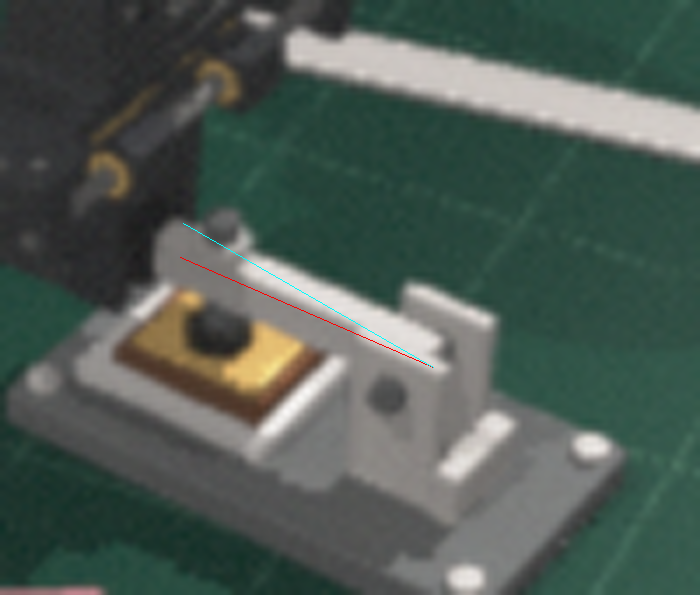

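The arm is parallel to the level line (slope 0.41, against 0.43 for level and 0.58 at 0.15 rad), and the black foot rests on the brass. I'll hold here for 2.5 s.

```bash
Z='x'; for i in 1 2 3 4 5; do python3 -m crank '{"dp":[[0,0,0],[0,0,0],[0,0,0],[0,0,0],[0,0,0]],"turn":[0,0,0,0,0]}' | grep -E "^t|force|posit"; done
```

```text
t: 7.45
position: [0.5, 0.1593, 0.0416]
contact_force: [0.6, 2.2, 20.4]
t: 7.95
position: [0.4999, 0.1592, 0.0416]
contact_force: [-0.7, 2.3, 20.9]
t: 8.45
position: [0.4999, 0.1592, 0.0416]
contact_force: [0.1, 2.5, 20.2]
t: 8.95
position: [0.4999, 0.1593, 0.0416]
contact_force: [0.3, 1.7, 19.2]
t: 9.45
position: [0.5, 0.1593, 0.0416]
contact_force: [0.7, 2.3, 20.8]
```

Held for 2.6 s at a steady 20 N. Now I'll swing it back open.

```bash
python3 -m crank '{"dp":[[0,0,-3],[0,0,-4],[-0.3,0,-6],[-0.7,0,-7],[-1.2,0,-7.9]],"turn":[0,0,0,0,0]}'
python3 - <<'E'
from h import *
s=telemetry.sense();R=s["eef_rot"];print(s["position"],s["contact_force"],s["grip_width"]*88.1)
o=np.array([.5410,.1543]);p=s["position"]-R[:,2]*.019
ex=np.array([.993,-.12]);r=(p[:2]-o)@ex
print("q",np.arctan2(p[2]-.06,.08-r),np.hypot(p[2]-.06,.08-r))
d=imaging.read_camera("scene");cv2.imwrite("pics/s8.png",cv2.resize(d["img"][100:230,240:400,::-1],None,fx=5,fy=4.5,interpolation=2))
E
```

```text
t: 9.95
position: [0.4998, 0.1592, 0.0663]
eef_rot: [[-0.993, 0.12, 0.003], [0.12, 0.993, 0.002], [-0.002, 0.002, -1.0]]
contact_force: [7.2, 5.6, -6.3]
grip_width: 0.272
[0.4998 0.1592 0.0663] [ 7.2244  5.5848 -6.2862] 23.920975648675622
q 0.2055529200681337 0.12415228985276551
```

View pics/s8.png

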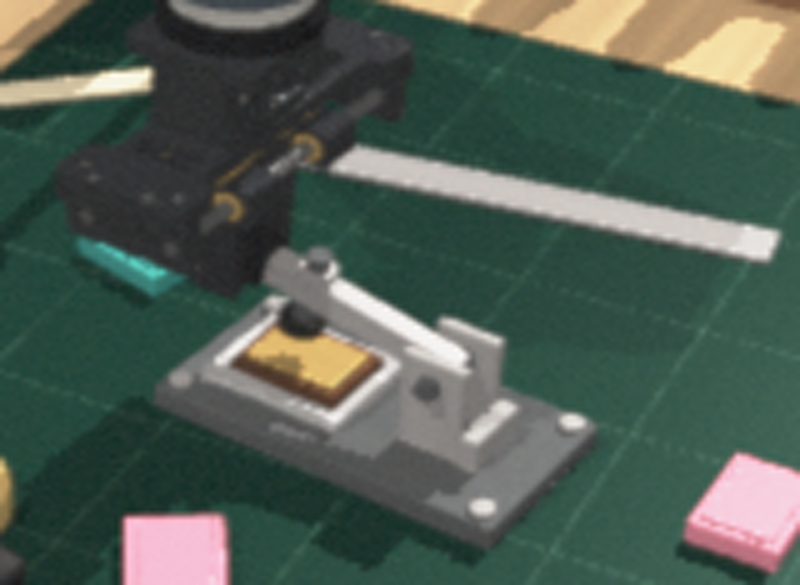

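The foot lifts clear of the brass, and the plaque stays in its nest. I'll continue along the arc.

```bash
python3 -m crank '{"dp":[[-1.8,0,-7.6],[-2.2,0,-7.6],[-2.7,0,-7.5],[-3.2,0,-7.3],[-3.7,0,-7.1]],"turn":[0,0,0,0,0]}' 
python3 -m crank '{"dp":[[-6.6,0,-10.6],[-7.7,0,-9.9],[-8.6,0,-9],[-9.5,0,-8.2],[-10.2,0,-7.2]],"turn":[0,0,0,0,0]}'
python3 - <<'E'
from h import *
s=telemetry.sense();R=s["eef_rot"];print(s["position"],s["contact_force"],s["grip_width"]*88.1)
o=np.array([.5410,.1543]);p=s["position"]-R[:,2]*.019
ex=np.array([.993,-.12]);r=(p[:2]-o)@ex
print("q",np.arctan2(p[2]-.06,.08-r),np.hypot(p[2]-.06,.08-r))
E
```

```text
t: 10.5
position: [0.5104, 0.1578, 0.102]
eef_rot: [[-0.993, 0.12, -0.004], [0.12, 0.993, 0.002], [0.004, 0.002, -1.0]]
contact_force: [1.3, 5.4, -5.1]
grip_width: 0.272
t: 11.0
position: [0.5516, 0.1523, 0.1465]
eef_rot: [[-0.993, 0.119, -0.008], [0.119, 0.993, 0.001], [0.008, -0.0, -1.0]]
contact_force: [-2.8, 2.0, -3.3]
grip_width: 0.268
[0.5516 0.1523 0.1465] [-2.8244  2.042  -3.3041] 23.572659645895214
q 0.9907684720331927 0.12610490005119604
```

```bash
python3 -m crank '{"dp":[[-10.9,0,-6],[-11.5,0,-4.8],[-11.9,0,-3.6],[-12.2,0,-2.4],[-12.4,0,-1.2]],"turn":[0,0,0,0,0]}' 
python3 - <<'E'
from h import *
s=telemetry.sense();R=s["eef_rot"];print(s["position"],s["contact_force"],s["grip_width"]*88.1)
o=np.array([.5410,.1543]);p=s["position"]-R[:,2]*.019
ex=np.array([.993,-.12]);r=(p[:2]-o)@ex
print("q",np.arctan2(p[2]-.06,.08-r),np.hypot(p[2]-.06,.08-r))
print("to q1.8 tool mm", (r-.08+.125*np.cos(1.8))*1000,(p[2]-.06-.125*np.sin(1.8))*1000)
E
```

```text
t: 11.5
position: [0.6111, 0.1443, 0.1647]
eef_rot: [[-0.993, 0.119, -0.006], [0.119, 0.993, -0.0], [0.006, -0.001, -1.0]]
contact_force: [-4.1, -2.0, -0.1]
grip_width: 0.273
[0.6111 0.1443 0.1647] [-4.1493 -2.0037 -0.1111] 24.04137875571595
q 1.4974391006610366 0.12406811592056949
to q1.8 tool mm -37.49339409674892 2.003488935188563
```

```bash
python3 -m crank '{"dp":[[-12.4,0,0],[-11,0,1],[-8,0,1],[-3,0,0.5],[0,0,0]],"turn":[0,0,0,0,0]}' 
python3 -m crank '{"dp":[[0,0,0],[0,0,0],[0,0,0]],"turn":[0,0,0]}'
python3 - <<'E'
from h import *
s=telemetry.sense();R=s["eef_rot"];print(s["position"],s["contact_force"],s["grip_width"]*88.1)
o=np.array([.5410,.1543]);p=s["position"]-R[:,2]*.019
ex=np.array([.993,-.12]);r=(p[:2]-o)@ex
print("q",np.arctan2(p[2]-.06,.08-r),np.hypot(p[2]-.06,.08-r))
d=imaging.read_camera("scene");cv2.imwrite("pics/s9.png",cv2.resize(d["img"][60:230,240:400,::-1],None,fx=3.5,fy=3.5,interpolation=2))
E
```

```text
t: 12.0
position: [0.6461, 0.1396, 0.1618]
eef_rot: [[-0.993, 0.12, -0.004], [0.12, 0.993, -0.001], [0.004, -0.001, -1.0]]
contact_force: [-2.8, -4.5, -8.0]
grip_width: 0.273
t: 12.3
position: [0.6459, 0.1397, 0.1618]
eef_rot: [[-0.993, 0.12, -0.004], [0.12, 0.993, -0.001], [0.004, -0.002, -1.0]]
contact_force: [-2.2, -3.5, -9.7]
grip_width: 0.27
[0.6459 0.1397 0.1618] [-2.2389 -3.512  -9.7189] 23.811521822203417
q 1.7823523810616786 0.1235696424361601
```

View pics/s9.png

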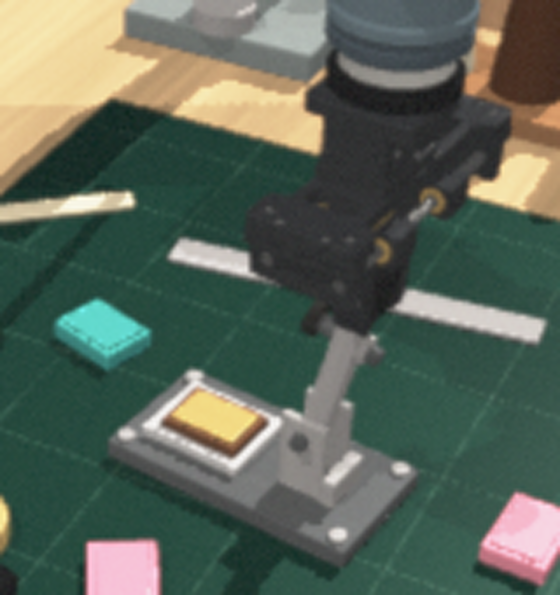

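The arm leans past upright at about 1.78 rad. I'll open the fingers and then go straight up.

```bash
python3 -m crank '{"dp":[[0,0,0],[0,0,0],[0,0,0],[0,0,0],[0,0,0]],"turn":[0,0,0,0,0]}' 75
python3 -m crank '{"dp":[[0,0,0],[0,0,0],[0,0,0],[0,0,0],[0,0,0]],"turn":[0,0,0,0,0]}' 
python3 -m crank '{"dp":[[0,0,-8],[0,0,-20],[0,0,-30],[0,0,-30],[0,0,-30]],"turn":[0,0,0,0,0]}'
python3 -m crank '{"dp":[[20,0,-15],[35,0,0],[40,0,0],[40,0,0],[30,0,0]],"turn":[0,0,0,0,0]}'
python3 -m crank '{"dp":[[0,0,0],[0,0,0],[0,0,0],[0,0,0],[0,0,0]],"turn":[0,0,0,0,0]}' 
python3 - <<'E'
from h import *
d=imaging.read_camera("scene");cv2.imwrite("pics/s10.png",d["img"][:,:,::-1]);
d=imaging.read_camera("wrist");cv2.imwrite("pics/w10.png",d["img"][:,:,::-1])
d=imaging.read_camera("top");cv2.imwrite("pics/t10.png",d["img"][:,:,::-1])
E
```

```text
t: 12.85
position: [0.6477, 0.1405, 0.1647]
eef_rot: [[-0.993, 0.119, 0.001], [0.119, 0.993, 0.0], [-0.001, 0.0, -1.0]]
contact_force: [-0.1, 0.2, 0.6]
grip_width: 0.701
t: 13.35
position: [0.6473, 0.1403, 0.1641]
eef_rot: [[-0.993, 0.12, -0.0], [0.12, 0.993, 0.0], [0.0, 0.0, -1.0]]
contact_force: [-0.7, -0.0, 0.6]
grip_width: 0.853
t: 13.85
position: [0.6473, 0.1403, 0.284]
eef_rot: [[-0.993, 0.12, 0.0], [0.12, 0.993, 0.0], [-0.0, 0.0, -1.0]]
contact_force: [0.5, -0.3, -0.0]
grip_width: 0.85
t: 14.35
position: [0.4815, 0.1603, 0.2978]
eef_rot: [[-0.993, 0.119, 0.001], [0.119, 0.993, 0.0], [-0.0, 0.0, -1.0]]
contact_force: [-0.6, -0.1, 1.4]
grip_width: 0.851
t: 14.85
position: [0.4842, 0.1598, 0.2968]
eef_rot: [[-0.993, 0.12, -0.001], [0.12, 0.993, -0.0], [0.001, -0.0, -1.0]]
contact_force: [1.0, 0.1, -0.2]
grip_width: 0.851
```

View pics/s10.png

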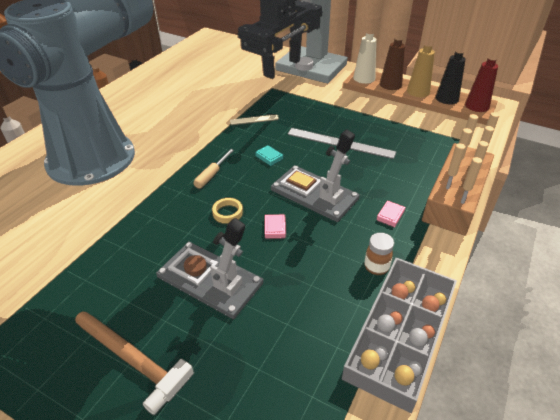

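View pics/w10.png

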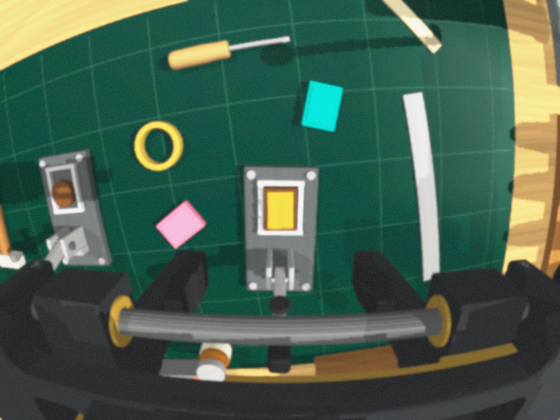

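Both arms stand open, the plaque is in its nest at (281,211) in the wrist view, and the gripper is clear. I'll make a last check that it is at rest and in place, then hand in.

```bash
python3 - <<'E'
from h import *
o=np.array([.5410,.1543])
def blob(d,roi):
    x,y,w,h=roi;g=d["img"].max(2);m=np.zeros_like(g);m[y:y+h,x:x+w]=(g[y:y+h,x:x+w]<45)*255
    M=cv2.moments(m,True);return M["m10"]/M["m00"],M["m01"]/M["m00"]
for i in range(3):
    e=imaging.read_camera("scene");hsv=cv2.cvtColor(e["img"],cv2.COLOR_RGB2HSV)
    m=cv2.inRange(hsv,(18,90,110),(32,255,255));mm=np.zeros_like(m);mm[165:197,280:325]=m[165:197,280:325]
    r=cv2.minAreaRect(max(cv2.findContours(mm,0,1)[0],key=cv2.contourArea))
    print("grip px",blob(e,(330,125,30,32)),"brass",onz(e,*r[0],.031)[:2]-o)
s=telemetry.sense();print(s["contact_force"],s["t"])
E
```

```text
grip px (344.39473684210526, 143.2263157894737) brass [-0.0034  0.0005]
grip px (344.29100529100526, 143.26455026455025) brass [-0.0028  0.0004]
grip px (344.2433862433862, 143.2962962962963) brass [-0.0028  0.0004]
[-0.1014  0.1379 -0.0641] 15.15
```

```bash
python3 -c "
from bench import env
print(env.finish_job())"
```

```text
the job is handed in; nothing more can be done
None
```

I swung the plaque press's clamp arm down onto the brass plate, held it there, swung it back open, let go and handed the job in at about 15 s.

- **Pressing:** I held it for about 2.6 s with a steady 20 N at the wrist. The arm read about 0.005 rad from the tool position. In the picture it lay parallel to the drawn level line, with the foot on the brass.
- **Arm reopened:** It read about 1.78 rad just before release. Over the last three pictures it stayed still to within 0.2 px and was still leaning past upright.
- **Plaque:** It lies in its nest, with the brass about 3 mm from the nest centre I measured at the start.
- **Other press:** It was not touched; its arm still stands open in the last scene picture.
- **Gripper:** It is clear of everything, with wrist force near 0 N.

No check failed. The one disagreement came at the start: two views put the grip about 3.5 mm off the press's midline. I aimed between that and the expected line, and the gripper closed on the grip with about 4 N of side force.

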